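# Advance the pastille tin past the spring pins of the counter dispenser

## Robot

A 6-joint arm with a two-finger parallel gripper is mounted at the origin on a cart in front of the work surface, level with it; the furniture and walls round the work are solid. World frame = base frame: x ahead of the robot, y to its left, z up, the work surface at z = 0. Lengths are in m, angles in rad, forces in N, time in s.
With the tool pointing down it reaches from about 0.35 to 0.775 m from the base axis. Payload 7.3 kg.
Tool frame: the origin (TCP) lies at the centre of the arm's flange, where the gripper is bolted on; the fingertips stand 178 mm ahead of it and the grasp point (between the pads) lies 159 mm ahead of it (tip_extent is the distance from the TCP to the fingertips, in m); z points along the fingers, y is the line along which they close (so a half turn about z gives the same grasp; the last joint's range is limited). The gripper opens to 92 mm and grips with 3 to 60 N. Pads are 19 mm wide; open, the fingers measure 130 mm over their backs; the gripper's body (75 mm by 190 mm) begins 47 mm behind the grasp point.
Start: joints at [-1.416, 0.342, 1.524, -0, 1.275, -0.146], TCP at [0.156, -0.501, 0.405] pointing down, gripper open.
Joint ranges: [-2.53, 2.53], [-0.77, 2.02], [0.04, 2.7], [-1, 4.14], [0.28, 2.66], [-3.11, 3.11]. Speed limits (rad/s): [2.57, 2.57, 3.14, 3.14, 3.14, 3.14].

## Interface

Orientations are given as [roll, pitch, yaw] about the fixed x, y, z axes, in that order (R = Rz(yaw) Ry(pitch) Rx(roll)).
In Python, from cell import * gives the robot as it stands.
- The arm moves only by the tool arm_command, never from a script. Its arguments are lists of equal length, an entry for each row: "xyz": the shift along the world's x, y, z in mm, a list of three; "spin": the turn about the world's z in degrees. In form: {"xyz": [[tx, ty, tz], ...], "spin": [spin, ...]}. A call has 1 to 20 rows; each row shifts and turns the commanded pose from where the row before left it; what a row does not reach is not made up. A row lasts 1/10 s, in which the tool goes at most 50 mm and 8.59 degrees, less where a joint would pass 70% of its speed; a pose out of reach is approached as far as the arm can. A call with a gripper value outside its range is refused whole. "jaw" is the opening, from -1 (shut) to 1 (fully open), set as the call begins (left out, the last holds). The fingers move at their own pace and stop on an object; "squeeze" is the grip in N (left out, the last holds). Time passes only in rows, so rows that do not move let the fingers close. It gives the time, the measured TCP pose, the force, the opening and the grip force at its end, in the units of the state.
- observe(): the state, without advancing time (a new reading comes with each control period).
- read_camera(name): name is "scene" or "top" or "wrist"; returns a dict with "img" (384x512x3 uint8, red, green, blue), "depth" (384x512 float32, m along the optical axis (not along the pixel's ray), 0 where there is no reading), "fx", "fy", "cx", "cy" (pixels), "world_from_camera" (4x4, takes a point from camera to world coordinates). Camera axes: x right, y up, looking along -z (the intrinsics and any distortion apply to the point x, -y, -z); pixel columns grow to the right and rows downward; lengths in m; the calibration is good to about 2 mm. A picture is of the moment at which its call begins.
- hand_in(): hands the job in; it is judged then, once.
The state is a dict: "time": time; "qpos": joint angles; "qvel": joint speeds; "joint_efforts": joint torques, N m; "tool_pos": TCP position; "tool_rot": TCP orientation; "contact_force": force on the tool from outside, world axes, zero at the start; "torque": the same for the moment, N m; "opening": finger opening in m; "grip_force": force on a finger pad.
Only numpy, scipy, OpenCV 4.12 (cv2) and the standard library are available. Lean on these libraries where they do the work, as an engineer would, in place of code of your own. Each camera call takes 0.05 s, during which the arm holds its last target. There are 200 camera calls.

## Task

Move the pastille tin that lies in the wooden counter dispenser on into its serving bay. With the fingertips press down the spring floor plate behind the tin so that the two stop pins sink, keep it pressed and push the tin along over the pins until it is right past them, then let go so that the pins spring up behind it. Only press and push: do not lift the tin, and leave everything else where it is.

Things in the scene. Friction and masses are not known exactly. Their poses are not given: they have to be found in the camera images.
- dispenser: Wooden channel fixed on the counter, open on top, 120 mm wide, 250 mm long, side rails 38 mm high. Origin under its middle, on the counter; y runs along the channel from the open stock end (y = -142 mm) to the end stop, x across it. Between the rails it is 106 mm wide; along both rails run wooden ledges, 17 mm wide, tops 26 mm above the counter, on which the tin slides.
- pad (a point): Point on top of the free part of the floor plate: x 0, y -110 mm, z 24 mm of the dispenser when the plate is up; sinks with it. The plate is flat ribbed metal, 70 mm wide, y = -139 to +49 mm of the dispenser, between the ledges and 2 mm lower, also under the tin. It moves only straight down; press it anywhere along it; a fingertip can slide along it while pressing.
- plate (a joint): How far the floor plate with its pins is pressed down (m): 0 up, 0.014 fully down. Spring: 3 N when up, 6.5 N fully down; it rises by itself when let go. From 0.010 on the pins are below the tin's underside. If let go with the tin above the pins, the spring can tip the tin.
- gate (a point): Point midway between the two upright steel stop pins fixed on the plate, at ledge height: x 0, y +20 mm, z 26 mm of the dispenser, axes parallel to the dispenser's. It does not sink. Pins: 9 mm thick, at x = -30 and +30 mm (51 mm clear between them, a closed gripper passes), y within 4.5 mm of this point; up, they stand 9 mm above the ledges and block the tin.
- stop (a point): Foot of the end stop's inner face, at ledge height: x 0, y +98 mm, z 26 mm of the dispenser; the stop is a wooden wall, top 46 mm above the counter. The serving bay lies between the pins and this stop and is about 13 mm longer than the tin; its floor beyond the plate is wood, level with the ledges.
- tin: Flat pastille tin, 63 mm along the channel, 105 mm across it at the rim, 53x93 mm at its foot, 24 mm high, about 0.15 kg, loose on the ledges. Origin: centre of its underside; x (short side) points along the dispenser's +y. Starts on the stock side, its rim 8 to 30 mm short of the pins, at least 60 mm of free plate behind it.
- card: Small acrylic price stand, 45x88x68 mm, standing loose at the far side of the dispenser; bystander. Origin under its middle.
- coin_dish: Small round clay dish, 73 mm across, 16 mm high, loose at the near side of the dispenser; bystander. Origin under its middle.
- other_tin: Another tin of the same kind, loose on the counter to the right, not in the dispenser; bystander. Origin under its middle.
- bar: Wrapped flat chocolate bar, 57x160x12 mm, loose on the counter to the left; bystander. Origin under its middle.
Mind the look-alikes: they are no part of the job. Leave any orange or yellow look-alike of the tin alone.

How it is judged:
On the way, in this order (a step that is already met when the one before it is completed fails the run):
1. the floor plate is pressed down while the tin is still on the stock side of the pins (value of joint plate above 0.007 m and y of tin in the frame of gate below -0.034 m), for 0.1 s.
2. the tin is above the pins while the fingers hold the plate down (value of joint plate above 0.007 m and contact force between the fingers and plate above 0.5 N and y of tin in the frame of gate between -0.022 and 0.033 m), for 0.1 s.
At the end, for the whole second after the job is handed in: The tin lies flat on the ledges and at rest in the serving bay, wholly past the pins (its centre at least 33 mm beyond them), and the plate and pins are fully up again behind it (within 2 mm), pressed by nothing (y of tin in the frame of gate between 0.033 and 0.052 m and x of tin in the frame of gate between -0.012 and 0.012 m and z of tin in the frame of gate between -0.003 and 0.003 m and angle between tin's own z axis and vertical below 0.06 rad and linear speed of tin below 0.01 m/s and value of joint plate below 0.002 m); the robot touches nothing.
It fails at once if the tin is lifted more than 7 mm off the ledges (z of tin in the frame of gate above 0.007 m).
It fails at once if the tin is tipped by more than about 14 degrees (angle between tin's own z axis and vertical above 0.25 rad).
It fails at once if a bystander is moved by more than 15 mm (distance of any of card, coin_dish, other_tin, bar from where it was at the start of the episode above 0.015 m).
It also fails if it takes over 38 s, if anything falls off the work surface, if the arm or the gripper's body presses on something with over 40 N, if the wrist force passes 120 N, or if a joint passes its speed limit or range.

## Working session

There is one attempt and no reset: what is moved stays moved. The work goes in short steps, Python scripts to look and compute and a tool call to move; the robot and the scene stay as the last step left them, time stands still between calls to the robot, and variables do not carry over. Pictures are saved under pics/ and viewed, at most 10 in all, crops included, and the job is handed in when it is done.

Besides the shell and the picture viewer there is one more tool, called after ">>>" as a command line: name --pt "numbers of a row" for each row, then --argument value for the rest. arm_command: Moves the arm, as the interface text tells. Its arguments: {"type":"object","properties":{"xyz":{"type":"array","items":{"type":"array","items":{"type":"number"}}},"spin":{"type":"array","items":{"type":"number"}},"jaw":{"type":"number"},"squeeze":{"type":"number"}},"required":["xyz","spin"]}

```bash
ls; mkdir -p pics; python3 - <<'E'
from cell import *
import cv2,pickle,numpy as np
s=observe(); print({k:np.round(v,3) for k,v in s.items()})
d={n:read_camera(n) for n in("scene","top")}
pickle.dump(d,open("a.pkl","wb"))
for n in d: 
    cv2.imwrite(f"pics/{n}0.png",d[n]["img"][:,:,::-1]); print(n,d[n]["world_from_camera"].round(3),d[n]["fx"],d[n]["cx"],d[n]["cy"])
E
```

```text
pics
{'time': np.float64(0.0), 'qpos': array([-1.416,  0.343,  1.525, -0.   ,  1.275, -0.146]), 'qvel': array([ 0.001,  0.001, -0.001,  0.002, -0.   ,  0.   ]), 'joint_efforts': array([ 2.0000e-03, -4.3124e+01, -2.4422e+01,  7.2000e-02,  5.6000e-02,
       -0.0000e+00]), 'tool_pos': array([ 0.156, -0.501,  0.404]), 'tool_rot': array([-3.14 , -0.   ,  0.301]), 'contact_force': array([-0.578,  0.397,  0.22 ]), 'torque': array([ 0.006, -0.015,  0.004]), 'grip_force': np.float64(0.0), 'opening': np.float64(0.092)}
scene [[-0.89   0.266 -0.37   0.108]
 [-0.456 -0.515  0.726  0.895]
 [ 0.002  0.815  0.58   0.723]
 [ 0.     0.     0.     1.   ]] 407.205457936002 252.48610562512118 199.2970864232518
top [[-0.01   0.991 -0.136  0.359]
 [-1.    -0.01   0.005  0.029]
 [ 0.004  0.136  0.991  1.405]
 [ 0.     0.     0.     1.   ]] 433.9460359776141 254.8885953135458 192.77463564901305
```

View pics/scene0.png

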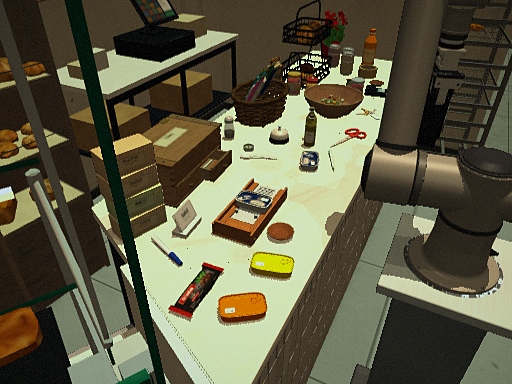

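View pics/top0.png

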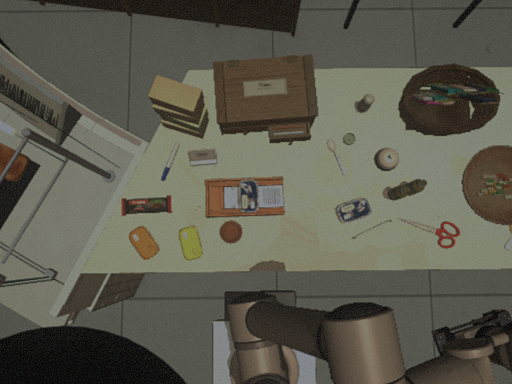

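The scene picture shows the dispenser at about (250,212) with the dark blue tin in it. In the top picture it spans columns 206–285 and rows 177–217, with the tin at about (248,196). I need a closer look to find the pins and the end stop.

```bash
python3 - <<'E'
import cv2,pickle,numpy as np
d=pickle.load(open("a.pkl","rb"))
a=cv2.resize(d["top"]["img"][165:230,195:295],None,fx=6,fy=6,interpolation=cv2.INTER_CUBIC)
b=cv2.resize(d["scene"]["img"][170:255,200:300],None,fx=6,fy=6,interpolation=cv2.INTER_CUBIC)
cv2.imwrite("pics/c1.png",a[:,:,::-1]);cv2.imwrite("pics/c2.png",b[:,:,::-1])
E
```

```text
(no output)
```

View pics/c1.png

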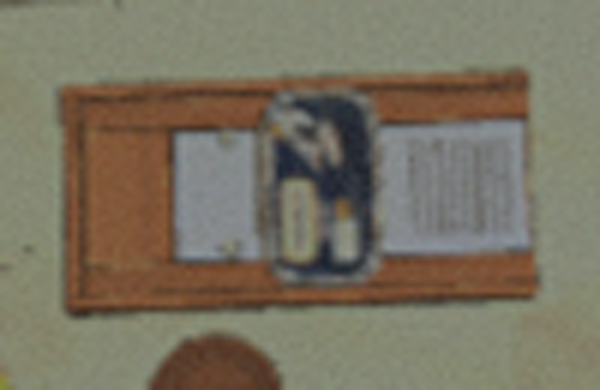

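View pics/c2.png

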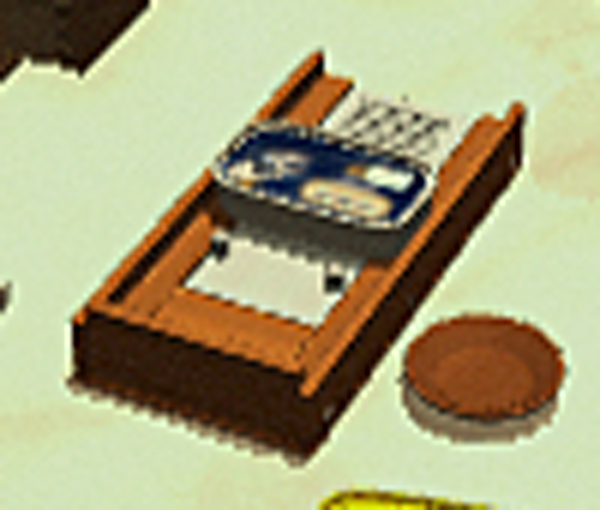

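The crops show the end stop at the left of the top view, crop (70,200), towards world +y. The pins are at crop (232,138) and (232,245), just left of the tin, and the free ribbed plate is on the right. The push direction is therefore about world +y. Next I measure with colour masks in both views and check the heights with depth.

```bash
cat > h.py <<'E'
import cv2,numpy as np
def ray(c,uv):
    T=c["world_from_camera"]; uv=np.atleast_2d(uv).astype(float)
    D=np.c_[(uv[:,0]-c["cx"])/c["fx"],-(uv[:,1]-c["cy"])/c["fy"],-np.ones(len(uv))]@T[:3,:3].T
    return T[:3,3],D
def onplane(c,uv,z):
    o,D=ray(c,uv); return o+D*((z-o[2])/D[:,2])[:,None]
def cloud(c):
    h,w=c["depth"].shape; v,u=np.mgrid[:h,:w]; o,D=ray(c,np.c_[u.ravel(),v.ravel()])
    return (o+D*c["depth"].reshape(-1,1)).reshape(h,w,3)
def tri(c1,p1,c2,p2):
    o1,a=ray(c1,p1);o2,b=ray(c2,p2);a,b=a[0],b[0]
    s=np.linalg.lstsq(np.c_[a,-b],o2-o1,rcond=None)[0];A,B=o1+s[0]*a,o2+s[1]*b
    return (A+B)/2,np.linalg.norm(A-B)
E
python3 - <<'E'
from h import *; import pickle
d=pickle.load(open("a.pkl","rb"))
roi={"top":(195,165,100,65),"scene":(200,170,100,85)}
for n,c in d.items():
    x,y,w,h=roi[n]; H=cv2.cvtColor(c["img"],cv2.COLOR_RGB2HSV); P=cloud(c)
    m=np.zeros(H.shape[:2],bool); m[y:y+h,x:x+w]=True
    nav=m&(H[...,0]>105)&(H[...,0]<130)&(H[...,1]>100)&(H[...,2]<150)
    k,l,st,ce=cv2.connectedComponentsWithStats(nav.astype(np.uint8)); i=1+st[1:,4].argmax() if k>1 else 0
    if i: print(n,"navy",st[i],ce[i],onplane(c,ce[i],.05).round(4), "z med",np.median(P[l==i],0).round(4))
    Q=P[m]; top=Q[(Q[:,2]>.028)&(Q[:,2]<.070)]
    for lo,hi in((.018,.03),(.032,.042),(.042,.06)):
        q=Q[(Q[:,2]>lo)&(Q[:,2]<hi)]; print(n,lo,len(q),np.median(q,0).round(4),q.min(0).round(4),q.max(0).round(4))
    wd=m&(H[...,0]<14)&(H[...,1]>90)&(P[...,2]>.030)&(P[...,2]<.05)
    r=cv2.minAreaRect((P[wd][:,:2]*1000).astype(np.float32)); print(n,"rails",wd.sum(),r,cv2.boxPoints(r).round(1).tolist())
E
```

```text
scene navy [237 192  26  11  90] [249.61111111 195.93333333] [[0.5524 0.0415 0.05  ]] z med [0.5513 0.034  0.0469]
scene 0.018 1374 [0.5345 0.0989 0.0243] [ 0.3863 -0.0888  0.018 ] [0.7614 0.228  0.03  ]
scene 0.032 566 [0.5306 0.0769 0.0367] [ 0.4744 -0.0657  0.032 ] [0.7619 0.1866 0.0419]
scene 0.042 654 [0.5402 0.0508 0.0467] [ 0.4827 -0.0487  0.042 ] [0.7631 0.1843 0.057 ]
scene rails 386 ((603.610107421875, 57.05699157714844), (253.65489196777344, 259.8212585449219), 1.306097149848938) [[473.8999938964844, 184.0], [479.79998779296875, -75.69999694824219], [733.4000244140625, -69.9000015258789], [727.4000244140625, 189.8000030517578]]
top navy [242 192   2   2   2] [242.5 192.5] [[0.5464 0.0606 0.05  ]] z med [0.5469 0.0606 0.0467]
top 0.018 1646 [0.5361 0.079  0.0256] [ 0.4334 -0.068   0.0181] [0.5931 0.2128 0.03  ]
top 0.032 378 [0.5254 0.0756 0.0379] [ 0.4744 -0.0699  0.032 ] [0.5984 0.1803 0.042 ]
top 0.042 737 [0.5382 0.0469 0.048 ] [ 0.4765 -0.0538  0.042 ] [0.5969 0.1795 0.0578]
top rails 440 ((536.3446655273438, 55.44700622558594), (118.74131774902344, 245.48849487304688), 1.3200384378433228) [[474.20001220703125, 176.8000030517578], [479.79998779296875, -68.5999984741211], [598.5, -65.9000015258789], [592.9000244140625, 179.5]]
```

>>> arm_command --pt "27.3 32.9 0" --pt "27.3 32.9 0" --pt "27.3 32.9 0" --pt "27.3 32.9 0" --pt "27.3 32.9 0" --pt "27.3 32.9 0" --pt "27.3 32.9 0" --pt "27.3 32.9 0" --pt "27.3 32.9 0" --pt "27.3 32.9 0" --pt "27.3 32.9 -10" --pt "27.3 32.9 -20" --pt "27.3 32.9 -25" --pt "27.3 32.9 -25" --pt "0 0 0" --pt "0 0 0" --spin '[5.3,5.3,5.3,5.3,5.3,5.3,5.3,5.3,5.3,5.3,5.3,5.3,5.3,5.1,0,0]' --jaw -1

```text
time: 1.7
tool_pos: [0.5378, -0.0401, 0.3237]
tool_rot: [-3.139, -0.0, 1.594]
contact_force: [-0.1, -0.2, -0.3]
opening: 0.0007
grip_force: 0.0
```

```bash
python3 - <<'E'
from cell import *
import cv2,pickle,numpy as np
s=observe(); print({k:np.round(s[k],4) for k in("time","tool_pos","tool_rot","contact_force","opening")})
d={n:read_camera(n) for n in("wrist",)}
pickle.dump(d,open("b.pkl","wb"))
cv2.imwrite("pics/w1.png",d["wrist"]["img"][:,:,::-1]); print(d["wrist"]["world_from_camera"].round(3))
E
```

```text
{'time': np.float64(1.7), 'tool_pos': array([ 0.5378, -0.0401,  0.3237]), 'tool_rot': array([-3.1391e+00, -3.0000e-04,  1.5938e+00]), 'contact_force': array([-0.1177, -0.2449, -0.29  ]), 'opening': np.float64(0.0007)}
[[ 1.    -0.023 -0.003  0.536]
 [ 0.023  0.951  0.308  0.045]
 [-0.004 -0.307  0.952  0.303]
 [ 0.     0.     0.     1.   ]]
```

View pics/w1.png

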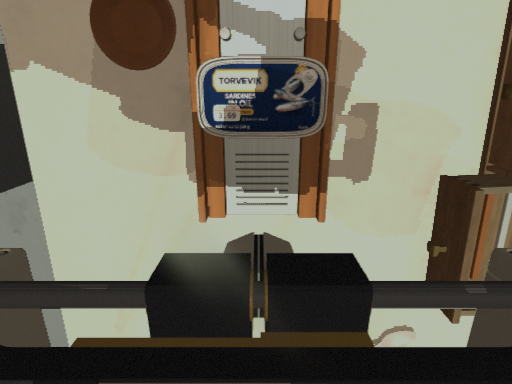

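The wrist picture shows the pins at (225,33) and (300,33), the tin rim spanning columns 195–329 and rows 57–138, the open plate end at row 217, and the rails at columns about 200 and 325. I triangulate these against the top view and depth.

```bash
python3 - <<'E'
from h import *; import pickle
c=pickle.load(open("b.pkl","rb"))["wrist"]; t=pickle.load(open("a.pkl","rb"))["top"]
P=cloud(c); H=cv2.cvtColor(c["img"],cv2.COLOR_RGB2HSV)
m=np.zeros(P.shape[:2],bool); m[0:228,185:345]=True
tin=m&(P[...,2]>.043)&(P[...,2]<.065)
r=cv2.minAreaRect((P[tin][:,:2]*1000).astype(np.float32)); print("tin rim",np.median(P[tin][:,2]).round(4),r)
ys,xs=np.where(tin); print("pix bbox",xs.min(),xs.max(),ys.min(),ys.max())
pl=P[160:205,235:290].reshape(-1,3); print("plate z",np.median(pl[:,2]).round(4))
W=(H[...,0]<16)&(H[...,1]>120)&m
rl=W&(P[...,2]>.033)&(P[...,2]<.043)
for s in(0,1):
    q=P[rl&((P[...,0]>.537)==s)]; f=np.polyfit(q[:,1],q[:,0],1); print("rail",len(q),q.min(0).round(4),q.max(0).round(4),"yaw deg",np.degrees(np.arctan(-f[0])).round(2),"x at y=.04,.09",np.polyval(f,[.04,.09]).round(4))
for uv in((225,33),(300,33)):
    print("pin",uv,onplane(c,uv,.035).round(4),P[uv[1],uv[0]].round(4))
# two-view: rail stock-end & tin corners
for a,b in (((225,33),(195+232/6,165+245/6)),((300,33),(195+232/6,165+138/6)),((262,97),(195+319/6,165+187/6))):
    print("tri",[np.round(z,4) for z in tri(c,a,t,b)])
print("plate end",onplane(c,[(226,216),(299,217)],.024).round(4), "rail ends", onplane(c,[(203,222),(321,222)],.038).round(4))
E
```

```text
tin rim 0.0469 ((537.6151123046875, 43.762725830078125), (104.83621978759766, 62.710662841796875), 1.3746289014816284)
pix bbox 196 328 56 138
plate z 0.0234
rail 1724 [ 0.4764 -0.0686  0.033 ] [0.4876 0.1153 0.0398] yaw deg 1.45 x at y=.04,.09 [0.4818 0.4805]
rail 1659 [ 0.5889 -0.0656  0.033 ] [0.5992 0.1177 0.0397] yaw deg 1.29 x at y=.04,.09 [0.5939 0.5927]
pin (225, 33) [[0.5072 0.0927 0.035 ]] [0.507  0.0929 0.0334]
pin (300, 33) [[0.5666 0.094  0.035 ]] [0.5666 0.0939 0.0352]
tri [array([0.5066, 0.0905, 0.0386]), np.float64(0.0035)]
tri [array([0.5613, 0.0883, 0.0628]), np.float64(0.0043)]
tri [array([0.538 , 0.0441, 0.0237]), np.float64(0.002)]
plate end [[ 0.5052 -0.0678  0.024 ]
 [ 0.5776 -0.0671  0.024 ]] rail ends [[ 0.4849 -0.0688  0.038 ]
 [ 0.5966 -0.0661  0.038 ]]
```

Checks:
- Depth puts the pins at z ≈ 0.035 and 59.5 mm apart, against 60 mm given.
- The rim is 105×63 mm and the plate is at z 0.0234, which both match the text.
- Gate is at about (0.537, 0.093) and the tin at (0.5376, 0.0437), 49 mm short of it. Yaw is 1.35°.

Hand-picked triangulation against the coarse top view is noisy, so I rely on the wrist depth and confirm by touch. I'll descend behind the tin at y ≈ -0.02.

>>> arm_command --pt "1 10 -30" --pt "1 10 -35" --pt "0 0 -30" --pt "0 0 -18" --pt "0 0 -4" --pt "0 0 0" --pt "0 0 0" --spin '[0,0,0,0,0,0,0]' --jaw -1

```text
time: 2.45
tool_pos: [0.5402, -0.0216, 0.2094]
tool_rot: [3.139, 0.001, 1.591]
contact_force: [0.7, -0.1, -0.3]
opening: 0.0004
grip_force: 0.0
```

>>> arm_command --pt "0 0 -3" --pt "0 0 -3" --pt "0 0 -3" --pt "0 0 0" --pt "0 0 0" --spin '[0,0,0,0,0]'

```text
time: 2.95
tool_pos: [0.5401, -0.0209, 0.1991]
tool_rot: [3.14, 0.0, 1.592]
contact_force: [1.1, -1.6, 3.2]
opening: 0.0004
grip_force: 1.5
```

>>> arm_command --pt "0 0 -3" --pt "0 0 -3" --pt "0 0 0" --pt "0 0 0" --spin '[0,0,0,0]'

```text
time: 3.35
tool_pos: [0.5401, -0.0209, 0.1929]
tool_rot: [3.14, 0.0, 1.592]
contact_force: [2.5, -2.1, 5.6]
opening: 0.0006
grip_force: 2.3
```

>>> arm_command --pt "0 0 -2" --pt "0 0 -1.5" --pt "0 0 0" --pt "0 0 0" --spin '[0,0,0,0]'

```text
time: 3.75
tool_pos: [0.5401, -0.0209, 0.1895]
tool_rot: [3.14, 0.0, 1.592]
contact_force: [2.2, -2.1, 4.9]
opening: 0.0002
grip_force: 2.7
```

>>> arm_command --pt "0 0 -1" --pt "0 0 0" --pt "0 0 0" --spin '[0,0,0]'

```text
time: 4.05
tool_pos: [0.5401, -0.0209, 0.1885]
tool_rot: [3.14, 0.0, 1.592]
contact_force: [2.2, -1.8, 6.0]
opening: 0.0007
grip_force: 2.8
```

```bash
cat > look.py <<'E'
from cell import *; from h import *; import sys
t=read_camera("top"); c=read_camera("wrist"); s=observe()
print({k:np.round(s[k],4) for k in("time","tool_pos","contact_force")})
for n,k in(("top",t),("wrist",c)):
    P=cloud(k); x,y,z=P[...,0],P[...,1],P[...,2]
    a=(abs(x-.537)<.056)&(y>-.04)&(y<.18)&(k["depth"]>.02)
    q=P[a&(z>.043)&(z<.056)]
    if n=="top": q=q[q[:,1]>s["tool_pos"][1]+.011]
    if len(q)>20: print(n,"tin",len(q),np.round(cv2.minAreaRect((q[:,:2]*1000).astype(np.float32))[0],1),np.percentile(q[:,1],[1,99]).round(4),np.median(q[:,2]).round(4))
    for nm,b in(("plate at gate",(abs(x-.537)<.02)&(abs(y-.100)<.008)),("pins",(abs(abs(x-.537)-.030)<.003)&(abs(y-.093)<.003)),("plate at back",(abs(x-.539)<.03)&(abs(y+.053)<.008))):
        b&=k["depth"]>.02
        if b.sum(): print(n,nm,b.sum(),np.percentile(z[b],[10,50,90]).round(4))
cv2.imwrite(f"pics/{sys.argv[1]}.png",c["img"][:,:,::-1])
E
python3 look.py p1
```

```text
{'time': np.float64(4.15), 'tool_pos': array([ 0.54  , -0.0209,  0.1885]), 'contact_force': array([ 1.6713, -2.1577,  5.4568])}
top tin 233 [536.7  97.4] [0.0181 0.1794] 0.048
top plate at gate 59 [0.0079 0.0113 0.0162]
top pins 7 [0.0181 0.0202 0.0226]
top plate at back 151 [0.3599 0.3688 0.3729]
wrist tin 40322 [539.4  42.1] [0.0133 0.0745] 0.0469
wrist plate at gate 2985 [0.0088 0.0098 0.0111]
wrist pins 473 [0.0188 0.0205 0.0216]
```

The plate is at z 0.010, so it is fully down, and the pin tops are at 0.021, below the ledges at 0.026. I start pushing.

>>> arm_command --pt "0 4 -0.5" --pt "-0.1 4 0" --pt "-0.1 4 0" --pt "-0.1 4 0" --pt "-0.1 4 0" --pt "-0.1 3 0" --pt "-0.1 3 0" --pt "-0.1 3 0" --pt "-0.1 3 0" --pt "-0.1 3 0" --pt "-0.1 3 0" --pt "-0.1 3 0" --pt "-0.1 3 0" --pt "-0.1 3 0" --pt "-0.1 3 0" --pt "0 0 0" --spin '[0,0,0,0,0,0,0,0,0,0,0,0,0,0,0,0]'

```text
time: 5.75
tool_pos: [0.5385, 0.0288, 0.1882]
tool_rot: [3.141, 0.001, 1.593]
contact_force: [-0.2, -4.3, 8.4]
opening: 0.0004
grip_force: 4.2
```

```bash
python3 look.py p2
```

```text
{'time': np.float64(5.85), 'tool_pos': array([0.5385, 0.0287, 0.1882]), 'contact_force': array([ 1.3629, -4.0621,  8.6955])}
top tin 106 [538.9 125.9] [0.0716 0.1794] 0.0471
top plate at gate 37 [0.3419 0.3536 0.3596]
top pins 6 [0.3552 0.3698 0.3716]
top plate at back 52 [0.0072 0.0102 0.0137]
wrist tin 30867 [537.2  60.8] [0.0427 0.1012] 0.0469
wrist plate at gate 4086 [0.009  0.046  0.0485]
wrist pins 454 [0.046  0.0469 0.0478]
```

View pics/p2.png

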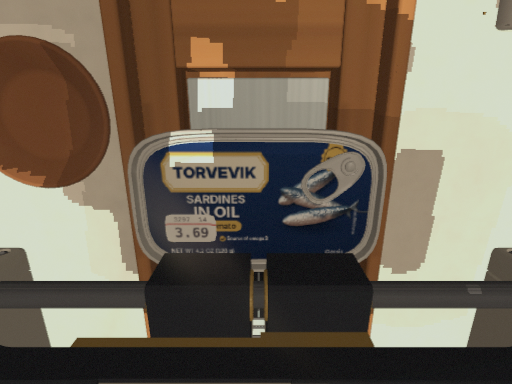

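The tin is square in the channel and covers the pins. Its front rim is at y ≈ 0.101 and the fingers touch its rear. I push on.

>>> arm_command --pt "-0.1 3 0" --pt "-0.1 3 0" --pt "-0.1 3 0" --pt "-0.1 3 0" --pt "-0.1 3 0" --pt "-0.1 3 0" --pt "-0.1 3 0" --pt "-0.1 3 0" --pt "-0.1 3 0" --pt "-0.1 3 0" --pt "-0.1 3 0" --pt "-0.1 3 0" --pt "-0.1 3 0" --pt "-0.1 3 0" --pt "-0.1 3 0" --pt "0 3 0" --pt "0 3 0" --pt "0 3 0" --pt "0 3 0" --pt "0 0 0" --spin '[0,0,0,0,0,0,0,0,0,0,0,0,0,0,0,0,0,0,0,0]'

```text
time: 7.85
tool_pos: [0.5369, 0.0857, 0.1882]
tool_rot: [3.141, 0.001, 1.593]
contact_force: [0.7, -5.0, 8.3]
opening: 0.0005
grip_force: 4.4
```

```bash
python3 look.py p3
```

```text
{'time': np.float64(7.95), 'tool_pos': array([0.5369, 0.0856, 0.1882]), 'contact_force': array([ 0.8597, -5.3258,  7.331 ])}
top tin 38 [520.6 144.1] [0.1327 0.1565] 0.0485
top plate at gate 112 [0.3664 0.3697 0.3726]
top pins 14 [0.3557 0.3598 0.3637]
top plate at back 91 [0.0065 0.0113 0.0157]
wrist tin 36883 [535.5 127.9] [0.101 0.179] 0.0467
wrist plate at gate 2053 [0.0463 0.0546 0.1025]
```

>>> arm_command --pt "0 3 0" --pt "0 3 0" --pt "0 1 0" --pt "0 0 0" --pt "0 0 0" --spin '[0,0,0,0,0]'

```text
time: 8.45
tool_pos: [0.5369, 0.0925, 0.1882]
tool_rot: [3.141, 0.001, 1.593]
contact_force: [0.9, -5.9, 8.4]
opening: 0.0001
grip_force: 4.5
```

```bash
python3 look.py p4
```

```text
{'time': np.float64(8.55), 'tool_pos': array([0.5369, 0.0925, 0.1883]), 'contact_force': array([ 0.4126, -6.5415,  8.6578])}
top tin 37 [519.4 151.7] [0.1408 0.163 ] 0.0485
top plate at gate 112 [0.3664 0.3701 0.3731]
top pins 14 [0.3567 0.3605 0.3639]
top plate at back 93 [0.007  0.0113 0.0156]
wrist tin 36504 [535.7 131.4] [0.1077 0.179 ] 0.0467
wrist plate at gate 330 [0.0458 0.0487 0.0716]
```

View pics/p4.png

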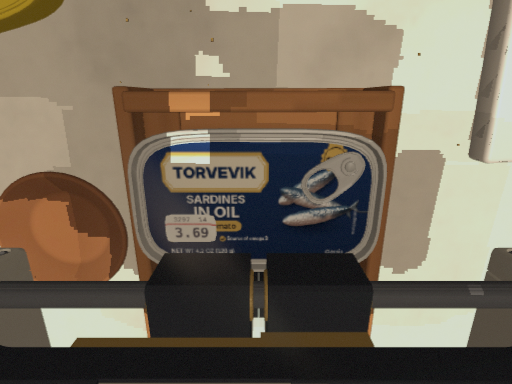

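The front rim is short of the stop wall by a few mm (rim at row 130, stop at row 112) and the tin is square. The tin centre is about 40 mm past the gate. I back off slightly while still pressing, then rise.

>>> arm_command --pt "0 -2 0" --pt "0 -2 0" --pt "0 -1 0" --pt "0 0 0" --pt "0 0 0" --pt "0 0 3" --pt "0 0 3" --pt "0 0 3" --pt "0 0 3" --pt "0 0 4" --pt "0 0 6" --pt "0 -2 15" --pt "0 -5 25" --pt "0 -20 35" --pt "0 -25 35" --pt "0 -25 10" --pt "0 0 0" --pt "0 0 0" --spin '[0,0,0,0,0,0,0,0,0,0,0,0,0,0,0,0,0,0]'

```text
time: 10.35
tool_pos: [0.5364, 0.0108, 0.3295]
tool_rot: [-3.141, -0.0, 1.591]
contact_force: [0.6, -0.6, 0.6]
opening: 0.0006
grip_force: 0.0
```

```bash
python3 look.py p5
```

```text
{'time': np.float64(10.45), 'tool_pos': array([0.5364, 0.0117, 0.3287]), 'contact_force': array([0.3527, 0.2225, 0.0815])}
top tin 634 [536.1 140.5] [0.1062 0.1792] 0.0484
top plate at gate 11 [0.0452 0.0498 0.0528]
top plate at back 147 [0.0263 0.5005 0.5145]
wrist tin 11336 [535.3 134.1] [0.1037 0.1645] 0.0469
wrist plate at gate 937 [0.0227 0.024  0.0486]
wrist pins 106 [0.0332 0.0343 0.0354]
```

View pics/p5.png

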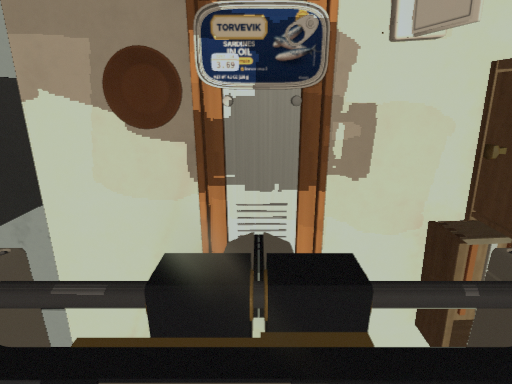

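The pins are up behind the tin at (228,100) and (296,100), with tops at z ≈ 0.034, and the plate is back at 0.024. The tin lies flat at y 0.134, 41 mm past the gate. I hand in.

```bash
python3 -c "
from cell import *
print(hand_in())"
```

```text
the job is handed in; nothing more can be done
None
```

The tin is in the serving bay, lying flat about 41 mm past the pins, with the plate and pins up again behind it; the job is handed in, but no verdict came back.

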